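# Pack the cantilever bar box

## Task

Pack the bar box for serving drinks outside: lift its cantilever top tray by the brass handle and swing it over until it rests open to the side, stand the jigger in the wide middle pocket underneath and the two bitters bottles that stand near the box in the two narrow pockets, one in each, then swing the tray back down shut. Stand the chrome wine stopper with the black rubber plug in the top tray. The two glass decanter stoppers and the jar of toothpicks do not belong in the box: leave them standing where they are.

Things in the scene. Friction and masses are not known exactly. Their poses are not given: they have to be found in the camera images.
- bar_box: Fixed dark wooden bar box 188 (x) x 136 (y) mm, walls 92 mm high. Origin: centre of underside, z up. Three round pockets in a cork insert, in a row along x at y=0: wide (62 mm across) at x=0, narrow (50 mm) at x=-61 and +61 mm. Pocket floors 6 mm, cork top 42 mm above origin. Corner posts reach 118 mm, where the shut tray's underside lies, hiding the pockets. Open, the tray hangs on the +y side.
- cantilever (a joint): Angle q (rad) of the tray's brass arms: 0 shut, 1.92 open. Parallel linkage: the tray stays level and square with the box and only shifts in the box's y-z plane; in box frame tray_grip is at x=0, y=83.6-130*sin(0.698-q), z=77.4+130*cos(0.698-q) mm. It rises 30 mm to its top at q=0.70, ends 206 mm to +y and 55 mm lower. Let go, it sinks slowly to the end on its side of the top; a few N move it.
- tray_grip (a point): Centre of the top tray's handle: a 10 mm round brass bar, straight for 60 mm along x, free beneath for 30 mm; axes as the box's. Tray: open, 188 (x) x 136 (y) mm, walls 30 mm high, 4 mm thick; inner floor 55 mm below this point. A 6 mm wide, 18 mm high rib under the handle runs along x and makes two lanes, each 180 x 61 mm, centred at y=+33 and y=-33 mm from this point.
- jigger: Double jigger of polished metal, hourglass shaped, 45 mm across its wider rim at the top, 80 mm tall, standing upright; may be gripped across just under the top rim, about 62 mm up. Origin: centre of its underside, z up.
- bitters_a: Small brown bitters bottle with a black dropper cap, round, 33 mm across, 102 mm tall, standing. Body up to 62 mm, then a black collar 24 mm across from 62 to 77 mm up, then the rubber dropper bulb 13 mm thick from 77 to 102 mm. Origin: centre of its underside, z up.
- bitters_b: The second bitters bottle, same shape and size as bitters_a with a different label; the two are interchangeable. Origin: centre of its underside, z up.
- wine_stopper: Chrome wine stopper with a black ribbed rubber plug, standing on its chrome ball, plug upward: 65 mm tall, ball 36 mm across up to 33 mm, plug 20 mm across above. Origin: centre of its underside, z up.
- glass_stopper_1: Whitish see-through glass decanter stopper, 38 mm across, 72 mm tall, standing; not to be packed. Origin: centre of its underside.
- glass_stopper_2: Second whitish glass decanter stopper, same as the first; not to be packed. Origin: centre of its underside.
- toothpicks: Jar of toothpicks with a black lid, 45 mm across, 105 mm tall, standing; not to be packed. Origin: centre of its underside.
Not all that is in view belongs to the job. What is shaped like the bitters_a but orange is not meant.

How it is judged:
By the outcome, as a careful person would: the job done as asked, in the order asked, and still so for the second after the job is handed in, with the robot touching nothing.
It also fails if it takes over 144 s, if anything falls off the work surface, if the arm or the gripper's body presses on something with over 40 N, if the wrist force passes 120 N, or if a joint passes its speed limit or range.

## Robot

A 7-joint arm with a two-finger parallel gripper is mounted at the origin on a cart in front of the work surface, level with it; the furniture and walls round the work are solid. World frame = base frame: x ahead of the robot, y to its left, z up, the work surface at z = 0. Lengths are in m, angles in degrees, forces in N, time in s.
With the tool pointing down it reaches from about 0.375 to 0.925 m from the base axis. Payload 3.1 kg.
Tool frame: the origin (TCP) lies at the very end of the fingers, on their centre line; the grasp point (between the pads) lies 19 mm behind it; z points along the fingers, y is the line along which they close (so a half turn about z gives the same grasp; the last joint's range is limited). The gripper opens to 85 mm and grips with 20 to 120 N. Pads are 22 mm wide; open, the fingers measure 114 mm over their backs; the gripper's body (76 mm by 85 mm) begins 54 mm behind the grasp point. The pads swing forward as they close: fully open they stand 13 mm farther back than shut.
Start: joints at [-76.708, 21.939, 2.515, 91.553, -1.026, 66.532, -2.859], TCP at [0.21, 0.615, 0.231] pointing down, gripper open.
Joint ranges: [-149.38, 149.38], [-23.57, 123.04], [-84.95, 90], [0, 143.3], [-89.99, 269.99], [3.08, 112.72], [-163.45, 163.45]. Speed limits (degrees/s): [159.86, 159.86, 180, 180, 180, 180, 180].

## Interface

Orientations are given as a 3x3 rotation matrix whose columns are the frame's x, y, z axes.
In Python, from bench import bot gives the robot as it stands.
- The arm moves only by the tool step_arm, never from a script. Its arguments are lists of equal length, an entry for each row: "offset": the shift along the tool's x, y, z each as a share of 100 cm, from -1 to 1, a list of three; "yaw": the turn about the tool's z as a share of 30 degrees, from -1 to 1. A call has 1 to 8 rows; each row shifts and turns the commanded pose from where the row before left it, along the tool's axes as they then stand; what a row does not reach is not made up. A row lasts 1/12 s, in which the tool goes at most 41.7 mm and 7.16 degrees, less where a joint would pass 70% of its speed; a pose out of reach is approached as far as the arm can. A call with a number of a shift or a turn outside -1 to 1 is refused whole. A call with a gripper value outside its range is refused whole. "jaw" is the closure, from -1 (fully open) to 1 (shut), set as the call begins (left out, the last holds). The fingers move at their own pace and stop on an object; the grip force is fixed at half the most. Time passes only in rows, so rows that do not move let the fingers close. It gives the time, the measured TCP pose, the force, the opening and the grip force at its end, in the units of the state.
- bot.state(): the state, without advancing time (a new reading comes with each control period).
- bot.camera(name): name is "side" or "top" or "wrist"; returns (picture, depth): 420x560x3 uint8, red, green, blue; 420x560 float32, m along the optical axis (not along the pixel's ray), 0 where there is no reading.
- bot.camera_params(name): a dict with "mtx" (3x3 intrinsics, pixels), "position" and "orientation" of the camera in the world; the wrist camera has in their place "T_tool_cam" (4x4, takes a point from camera to tool coordinates, whose origin is the TCP and whose axes are the flange's). Camera axes: x right, y down, z forward; pixel columns grow to the right and rows downward; lengths in m; the calibration is good to about 2 mm. A picture is of the moment at which its call begins: read the wrist's pose just before it. camera_params takes no time and is no camera call.
- bot.job_done(): hands the job in; it is judged then, once.
The state is a dict: "t": time; "joint_pos": joint angles; "joint_velocities": joint speeds; "joint_torque": joint torques, N m; "tcp_pos": TCP position; "tool_rot": TCP orientation; "wrist_force": force on the tool from outside, world axes, zero at the start; "torque": the same for the moment, N m; "finger_gap": opening from 0.0 (shut) to 1.0 (fully open); "gripper_force": force on a finger pad.
Only numpy, scipy, OpenCV 4.12 (cv2) and the standard library are available. Lean on these libraries where they do the work, as an engineer would, in place of code of your own. Each camera call takes 0.05 s, during which the arm holds its last target. There are 200 camera calls.

## Working session

There is one attempt and no reset: what is moved stays moved. The work goes in short steps, Python scripts to look and compute and a tool call to move; the robot and the scene stay as the last step left them, time stands still between calls to the robot, and variables do not carry over. Pictures are saved under pics/ and viewed, at most 15 in all, crops included, and the job is handed in when it is done.

Besides the shell and the picture viewer there is one more tool, called after "Call:" by a JSON object that holds its "name" and its "arguments", one argument or row to a line. step_arm: Moves the arm, as the interface text tells. Shift numbers are shares of 100 cm and turn numbers shares of 30 degrees, none past 1 either way. Its arguments: {"type":"object","properties":{"offset":{"type":"array","items":{"type":"array","items":{"type":"number"}}},"yaw":{"type":"array","items":{"type":"number"}},"jaw":{"type":"number"}},"required":["offset","yaw"]}

```bash
mkdir -p pics; ls; cat > h.py <<'E'
import numpy as np, cv2
from bench import bot
def grab(n):
    s=bot.state(); im,d=bot.camera(n); p=bot.camera_params(n)
    if n=="wrist":
        T=np.eye(4);T[:3,:3]=np.array(s["tool_rot"]).reshape(3,3);T[:3,3]=s["tcp_pos"]
        T=T@np.array(p["T_tool_cam"])
    else:
        T=np.eye(4);T[:3,:3]=np.array(p["orientation"]).reshape(3,3);T[:3,3]=p["position"]
    np.savez(f"{n}.npz",im=im,d=d,K=p["mtx"],T=T)
    return im,d,np.array(p["mtx"]),T
def cloud(d,K,T):
    v,u=np.mgrid[:d.shape[0],:d.shape[1]]
    P=np.stack([(u-K[0,2])/K[0,0]*d,(v-K[1,2])/K[1,1]*d,d],-1)
    W=P@T[:3,:3].T+T[:3,3]; W[d==0]=np.nan
    return W
def ray(u,v,K,T,z):
    r=T[:3,:3]@np.array([(u-K[0,2])/K[0,0],(v-K[1,2])/K[1,1],1]); o=T[:3,3]
    return o+r*(z-o[2])/r[2]
E
python3 - <<'E'
from h import *
s=bot.state();print(s)
for n in("top","side","wrist"):
    im,d,K,T=grab(n);print(n,K,T.round(3))
    cv2.imwrite(f"pics/{n}0.png",im[:,:,::-1])
E
```

```text
pics
{'t': 0.0, 'joint_pos': array([-76.70564627,  21.99304767,   2.51239669,  91.65147109,
        -1.02576197,  66.53126438,  -2.85850878]), 'joint_velocities': array([-0.01830336, -0.05141918, -0.17317067,  0.06424408, -0.04843005,
        0.02699865,  0.08545727]), 'joint_torque': array([-5.40642959e-04, -4.33455920e+01,  1.02428388e+00, -2.49521953e+01,
        1.06377972e-02,  1.14190587e-02,  7.02025659e-06]), 'tcp_pos': array([0.21022702, 0.61404632, 0.22985572]), 'tool_rot': array([[-9.46121014e-01,  3.23812448e-01, -7.25309908e-04],
       [ 3.23813227e-01,  9.46117521e-01, -2.57505989e-03],
       [-1.47608035e-04, -2.67118322e-03, -9.99996421e-01]]), 'wrist_force': array([-1.31552401, -0.59807002,  0.1941194 ]), 'torque': array([-0.00805758,  0.04319409, -0.01701171]), 'gripper_force': 0.0, 'finger_gap': 0.9992461303244584}
top [[435.01624992   0.         276.0959271 ]
 [  0.         435.01624992 209.91164177]
 [  0.           0.           1.        ]] [[-0.007 -0.998  0.065  0.385]
 [-1.     0.008  0.013  0.1  ]
 [-0.014 -0.065 -0.998  1.218]
 [ 0.     0.     0.     1.   ]]
side [[391.60599841   0.         279.15274463]
 [  0.         391.60599841 205.52345019]
 [  0.           0.           1.        ]] [[-0.99  -0.083  0.114  0.345]
 [-0.14   0.483 -0.864  0.886]
 [ 0.017 -0.872 -0.49   0.566]
 [ 0.     0.     0.     1.   ]]
wrist [[371.86026302   0.         277.22987259]
 [  0.         371.86026302 200.81912976]
 [  0.           0.           1.        ]] [[ 0.323  0.911  0.257  0.145]
 [ 0.946 -0.311 -0.09   0.638]
 [-0.002  0.273 -0.962  0.373]
 [ 0.     0.     0.     1.   ]]
```

View pics/top0.png

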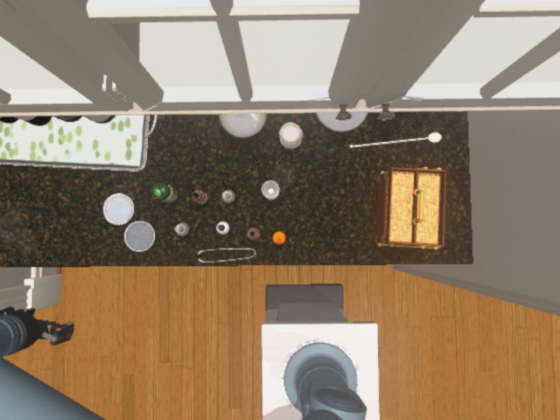

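View pics/side0.png

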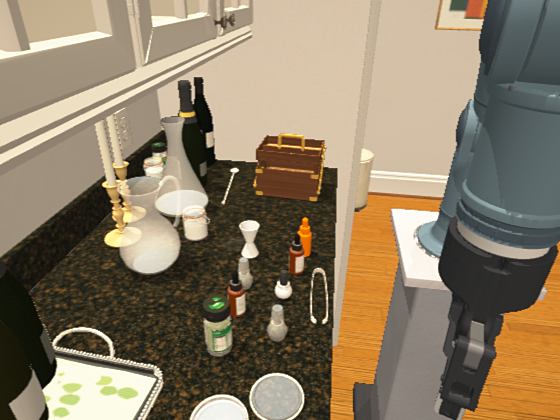

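```bash
python3 - <<'E'
from h import *
a=np.load("top.npz");W=cloud(a["d"],a["K"],a["T"]);K,T=a["K"],a["T"]
for u,v in [(415,207),(420,207),(270,189),(200,197),(254,234),(279,238),(229,197),(182,229),(223,228),(165,192),(291,135),(227,255),(120,209),(140,236),(435,138),(468,200),(480,200),(520,180),(540,230),(300,60),(300,95),(430,100),(315,370)]:
    print(u,v,W[v,u].round(3))
# box: points z>0.1 region
m=(W[...,2]>0.1)&(W[...,2]<0.2)
m[:,:360]=0;m[:150]=0;m[260:]=0
print(m.sum());P=W[m];print(np.nanmin(P,0),np.nanmax(P,0))
hm=m&(W[...,2]>0.155);print(hm.sum(),W[hm].mean(0),W[hm].min(0),W[hm].max(0))
(c,s,an)=cv2.minAreaRect(W[m][:,:2].astype(np.float32)*1000);print(c,s,an)
(c,s,an)=cv2.minAreaRect(W[hm][:,:2].astype(np.float32)*1000);print(c,s,an)
im=a["im"][150:280,100:320,::-1];cv2.imwrite("pics/c1.png",cv2.resize(im,None,fx=3.6,fy=3.6,interpolation=cv2.INTER_CUBIC))
E
```

```text
415 207 [ 0.46  -0.231  0.137]
420 207 [ 0.457 -0.23   0.179]
270 189 [0.519 0.132 0.035]
200 197 [0.495 0.315 0.078]
254 234 [0.396 0.172 0.095]
279 238 [0.385 0.108 0.098]
229 197 [0.496 0.241 0.059]
182 229 [0.411 0.366 0.064]
223 228 [0.413 0.257 0.056]
165 192 [0.506 0.4   0.107]
291 135 [0.658 0.074 0.077]
227 255 [0.339 0.254 0.   ]
120 209 [0.47  0.552 0.01 ]
140 236 [0.394 0.497 0.004]
435 138 [ 0.663 -0.333  0.003]
468 200 [ 0.488 -0.422 -0.004]
480 200 [ 0.484 -0.434  0.043]
520 180 [ 0.511 -0.433  0.245]
540 230 [ 0.398 -0.434  0.309]
300 60 [0.695 0.066 0.477]
300 95 [0.62  0.068 0.513]
430 100 [ 0.614 -0.149  0.501]
315 370 [0.057 0.02  0.111]
6755
[ 0.32870093 -0.43690066  0.10003247] [ 0.60783937 -0.15914412  0.19993485]
1204 [ 0.46132992 -0.40650438  0.17764997] [ 0.33116318 -0.43586849  0.15507037] [ 0.59622916 -0.22585781  0.19993485]
(468.693603515625, -297.99053955078125) (277.1228332519531, 279.14154052734375) 89.81913757324219
(463.9000549316406, -330.9046936035156) (209.94378662109375, 265.06463623046875) 89.88520812988281
```

View pics/wrist0.png

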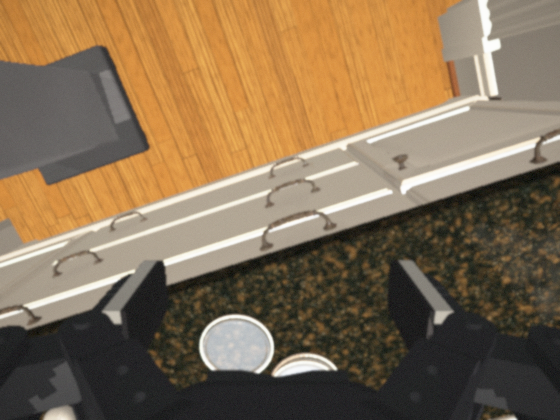

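View pics/c1.png

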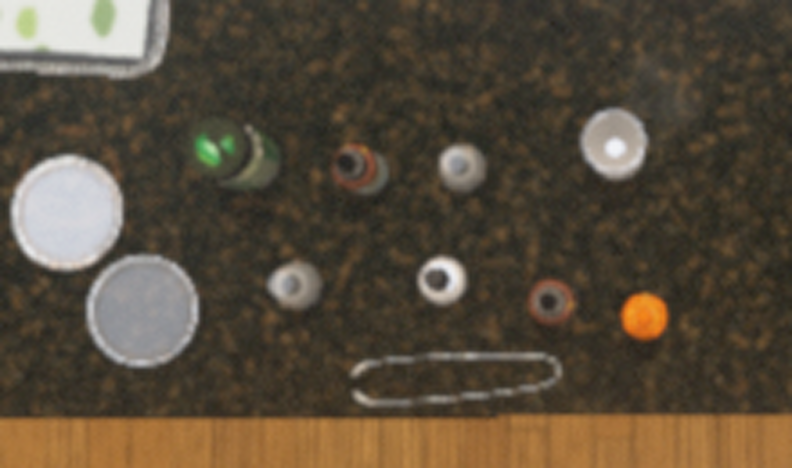

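```bash
python3 - <<'E'
from h import *
a=np.load("top.npz");W=cloud(a["d"],a["K"],a["T"]);K,T=a["K"],a["T"];im=a["im"].astype(int)
g=im.sum(2)
for n,u,v,R,th,z,sgn in [("bitA",198,195.5,6,170,.102,-1),("bitB",252.5,233.5,6,170,.102,-1),("wine",221.5,227.5,5,240,.065,-1),("jig",271,190,13,300,.08,1)]:
    vv,uu=np.mgrid[:420,:560]
    m=((uu-u)**2+(vv-v)**2<R*R)&((g-th)*sgn>0)
    if n=="jig":
        (c,r)=cv2.minEnclosingCircle(np.argwhere(m)[:,::-1].astype(np.float32));u1,v1=c;print(r)
    else: u1,v1=uu[m].mean(),vv[m].mean()
    zz=W[...,2][(uu-u)**2+(vv-v)**2<R*R]
    print(n,m.sum(),u1,v1,ray(u1,v1,K,T,z).round(4),"maxz",np.nanmax(zz).round(3))
m=(W[...,2]>.165)&(W[...,2]<.2)&(W[...,1]>-.32)&(W[...,1]<-.15)&(abs(W[...,0]-.46)<.1)
print(m.sum(),W[m].mean(0),W[m].min(0),W[m].max(0));print(cv2.minAreaRect(W[m][:,:2].astype(np.float32)*1000))
m=(W[...,2]>.135)&(W[...,2]<.16)&(W[...,1]>-.36)&(W[...,1]<-.12)&(abs(W[...,0]-.46)<.14)
print(m.sum(),np.percentile(W[m],[1,50,99],axis=0));print(cv2.minAreaRect(W[m][:,:2].astype(np.float32)*1000))
print(np.array(bot.camera_params("wrist")["T_tool_cam"]).round(3))
im=a["im"][150:270,360:480,::-1];cv2.imwrite("pics/c2.png",cv2.resize(im,None,fx=5,fy=5,interpolation=cv2.INTER_CUBIC))
E
```

```text
bitA 19 195.3684210526316 194.94736842105263 [0.4979 0.3226 0.102 ] maxz 0.102
bitB 10 251.8 233.5 [0.3974 0.1771 0.102 ] maxz 0.103
wine 10 221.9 227.6 [0.4141 0.259  0.065 ] maxz 0.068
9.862576484680176
jig 292 270.1164245605469 189.43150329589844 [0.513 0.13  0.08 ] maxz 0.083
148 [ 0.46031041 -0.23222338  0.17872681] [ 0.42119933 -0.24006116  0.16557162] [ 0.50103757 -0.22677995  0.18534532]
((460.9814758300781, -232.8849639892578), (10.480595588684082, 79.90978240966797), 87.0205078125)
896 [[ 0.36315006 -0.30489306  0.13540087]
 [ 0.4621849  -0.23444024  0.14439554]
 [ 0.55822145 -0.16062149  0.1518566 ]]
((461.74725341796875, -232.9226531982422), (137.16104125976562, 199.11607360839844), 86.17739868164062)
[[ 0.    -0.962 -0.273  0.069]
 [ 1.     0.     0.001  0.001]
 [-0.001 -0.273  0.962 -0.143]
 [ 0.     0.     0.     1.   ]]
```

View pics/c2.png

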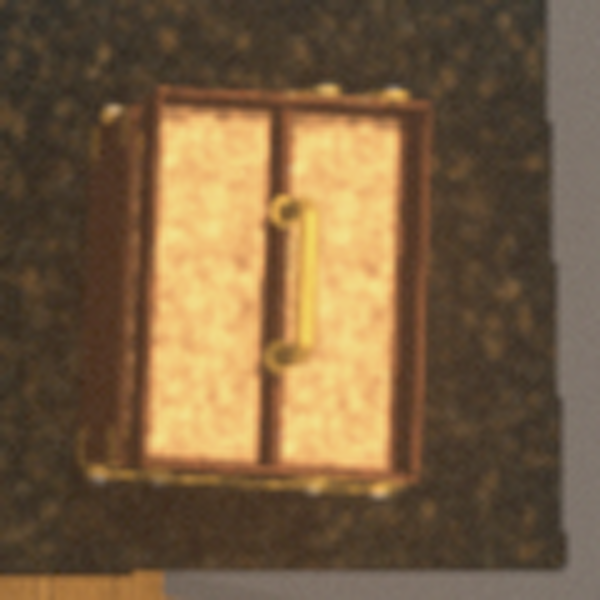

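Call:
{"name": "step_arm", "arguments": {
  "offset": [
    [0,0,0],
    [0,0,0],
    [0,0,-0.02],
    [-0.021,-0.032,0],
    [-0.021,-0.032,0],
    [-0.021,-0.032,0],
    [-0.021,-0.032,0],
    [-0.021,-0.032,0]
  ],
  "yaw": [-0.172,-0.172,-0.172,0,0,0,0,0]
}}

```text
t: 0.82
tcp_pos: [0.3063, 0.4471, 0.2509]
tool_rot: [[-0.998, 0.059, -0.0], [0.059, 0.998, -0.001], [0.0, -0.001, -1.0]]
wrist_force: [0.9, 0.1, 0.7]
finger_gap: 1.003
gripper_force: 0.0
```

Call:
{"name": "step_arm", "arguments": {
  "offset": [
    [-0.021,-0.032,0],
    [-0.021,-0.032,0],
    [-0.021,-0.032,0],
    [-0.021,-0.032,0],
    [-0.021,-0.032,0],
    [-0.021,-0.032,0],
    [0,0,0],
    [0,0,0]
  ],
  "yaw": [0,0,0,0,0,0,0,0]
}}

```text
t: 1.48
tcp_pos: [0.4215, 0.2467, 0.2512]
tool_rot: [[-0.998, 0.067, -0.0], [0.067, 0.998, -0.0], [0.0, -0.0, -1.0]]
wrist_force: [-0.5, 1.6, 0.4]
finger_gap: 1.005
gripper_force: 0.0
```

```bash
cat >> h.py <<'E'
def go(x,y,z,th=-3.4,s=None):
    s=s or bot.state();R=np.array(s["tool_rot"]).reshape(3,3);p=np.array(s["tcp_pos"])
    d=R.T@(np.array([x,y,z])-p)
    yn=np.degrees(np.arctan2(R[0,1],R[1,1]))  # = -world yaw of y axis
    print("tcp",p.round(4),"yaw",(-yn).round(2),"d(tool)",d.round(4),"n",(np.linalg.norm(d)/.0417).round(1),"F",np.round(s["wrist_force"],1),"gap",round(s["finger_gap"]*85,1),"t",round(s["t"],2))
E
python3 - <<'E'
from h import *
go(.461,-.233,.25)
im,d,K,T=grab("wrist");cv2.imwrite("pics/w1.png",im[:,:,::-1])
for n,p in [("A",(.498,.3226,.102)),("B",(.3974,.177,.102)),("w",(.414,.259,.065)),("j",(.513,.13,.08))]:
    q=T[:3,:3].T@(np.array(p)-T[:3,3]);print(n,(K@q/q[2])[:2].round(1))
E
```

```text
tcp [0.4215 0.2467 0.2512] yaw -3.82 d(tool) [-0.0714 -0.476   0.0013] n 11.5 F [-0.5  1.6  0.4] gap 85.4 t 1.48
A [370.  265.1]
B [186.1 160.4]
w [289.1 165.7]
j [158.2 281.9]
```

View pics/w1.png

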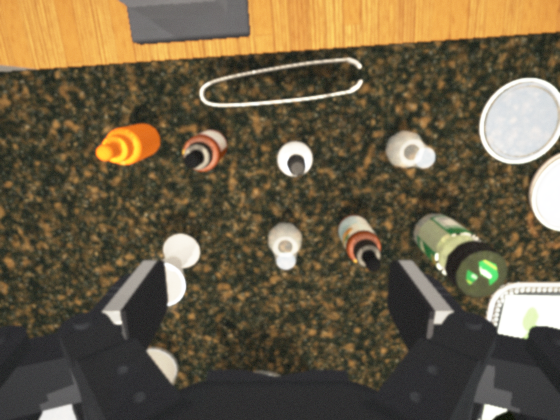

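```bash
python3 - <<'E'
from h import *
a=np.load("wrist.npz");K,T=a["K"],a["T"];W=cloud(a["d"],K,T)
for n,p,z0,rr in [("A",(.498,.320),.094,.02),("B",(.3974,.175),.094,.02),("w",(.414,.257),.057,.02),("j",(.513,.13),.074,.035),("Acol",(.498,.320),.068,.02),("Bcol",(.3974,.175),.068,.02),("or",(.39,.11),.094,.02)]:
    hi=z0+.016 if 'col' not in n else .08
    m=(W[...,2]>z0)&(W[...,2]<hi)&(np.hypot(W[...,0]-p[0],W[...,1]-p[1])<rr)
    P=W[m]
    if len(P)<3: print(n,len(P));continue
    (c,r)=cv2.minEnclosingCircle(P[:,:2].astype(np.float32)*1000)
    print(n,len(P),np.round(c,1),round(r,1),"med",np.median(P,0).round(4),"max",P.max(0).round(4))
print(ray(370,258,K,T,.102),ray(192,161,K,T,.102),ray(295,169,K,T,.065))
E
```

```text
A 170 [500.4 326.6] 6.5 med [0.4987 0.326  0.0984] max [0.5069 0.3327 0.1035]
B 207 [398.4 180.1] 6.5 med [0.3978 0.181  0.0982] max [0.4045 0.1866 0.104 ]
w 259 [416.  266.1] 8.5 med [0.415  0.2658 0.0632] max [0.4244 0.2746 0.0669]
j 195 [515.2 137.9] 21.9 med [0.521  0.1466 0.079 ] max [0.5371 0.1542 0.0819]
Acol 338 [500.  326.8] 11.7 med [0.4947 0.3231 0.0767] max [0.5103 0.3381 0.0798]
Bcol 352 [398.3 180.2] 11.8 med [0.3941 0.1849 0.0768] max [0.4096 0.1919 0.0799]
or 213 [387.3 110.9] 6.6 med [0.3867 0.1124 0.0984] max [0.3931 0.1172 0.1026]
[0.49137225 0.32258903 0.102     ] [0.398207  0.1816105 0.102    ] [0.4173046  0.26409657 0.065     ]
```

Call:
{"name": "step_arm", "arguments": {
  "offset": [
    [-0.006,-0.04,0],
    [-0.006,-0.04,0],
    [-0.006,-0.04,0],
    [-0.006,-0.04,0],
    [-0.006,-0.04,0],
    [-0.006,-0.04,0],
    [-0.006,-0.04,0],
    [-0.006,-0.04,0]
  ],
  "yaw": [0,0,0,0,0,0,0,0]
}}

```text
t: 2.2
tcp_pos: [0.4491, -0.072, 0.2514]
tool_rot: [[-0.998, 0.055, 0.001], [0.055, 0.998, 0.001], [-0.001, 0.001, -1.0]]
wrist_force: [1.4, -0.4, -0.8]
finger_gap: 1.003
gripper_force: 0.0
```

Call:
{"name": "step_arm", "arguments": {
  "offset": [
    [-0.006,-0.04,0],
    [-0.006,-0.04,0],
    [-0.006,-0.04,0],
    [-0.006,-0.036,0],
    [0,0,0],
    [0,0,0],
    [0,0,0],
    [0,0,0]
  ],
  "yaw": [0,0,0,0,0,0,0,0]
}}

```text
t: 2.87
tcp_pos: [0.4644, -0.2266, 0.2508]
tool_rot: [[-0.999, 0.055, -0.001], [0.055, 0.999, 0.001], [0.001, 0.001, -1.0]]
wrist_force: [0.6, 0.6, 0.2]
finger_gap: 1.0
gripper_force: 0.0
```

```bash
python3 - <<'E'
from h import *
go(.461,-.233,.25)
im,d,K,T=grab("wrist");cv2.imwrite("pics/w2.png",im[:,:,::-1]);W=cloud(d,K,T)
print(np.round(bot.state()["joint_pos"],1))
hsv=cv2.cvtColor(im,cv2.COLOR_RGB2HSV)
m=(W[...,2]>.168)&(W[...,2]<.19)&(abs(W[...,0]-.46)<.08)&(abs(W[...,1]+.23)<.03)
P=W[m];print(len(P));print(P.min(0),P.max(0),np.median(P,0));print(cv2.minAreaRect(P[:,:2].astype(np.float32)*1000))
m=(W[...,2]>.14)&(W[...,2]<.158)&(abs(W[...,0]-.46)<.13)&(abs(W[...,1]+.23)<.1)
P=W[m];print(len(P));print(cv2.minAreaRect(P[:,:2].astype(np.float32)*1000))
E
```

```text
tcp [ 0.4644 -0.2266  0.2508] yaw -3.14 d(tool) [ 0.0031 -0.0066  0.0008] n 0.2 F [0.6 0.6 0.2] gap 85.0 t 2.87
[-20.2   7.3  45.3 110.1  -5.8  64.9 114.2]
1983
[ 0.42024928 -0.23831186  0.16827521] [ 0.50124078 -0.22403204  0.18396625] [ 0.45532252 -0.2307639   0.18138227]
((460.6961975097656, -231.151611328125), (9.761674880981445, 81.05741882324219), 86.29304504394531)
8663
((460.4261779785156, -231.15333557128906), (136.2110595703125, 189.8517608642578), 86.18941497802734)
```

View pics/w2.png

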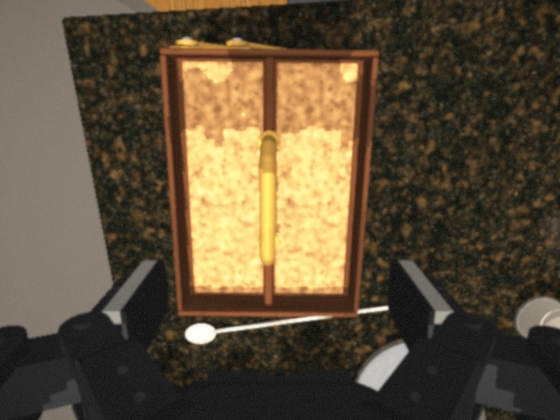

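Call:
{"name": "step_arm", "arguments": {
  "offset": [
    [0.003,-0.004,0.02],
    [0,0,0.036],
    [0,0,0.035],
    [0,0,0],
    [0,0,0]
  ],
  "yaw": [0.022,0,0,0,0]
}}

```text
t: 3.33
tcp_pos: [0.4591, -0.2312, 0.1588]
tool_rot: [[-0.998, 0.069, -0.005], [0.069, 0.998, 0.002], [0.005, 0.001, -1.0]]
wrist_force: [-0.0, -0.5, -0.2]
finger_gap: 0.999
gripper_force: 0.0
```

```bash
python3 - <<'E'
from h import *
go(.4606,-.2312,.159)
q=np.linspace(0,1.92,17);a=q-.698
print(np.c_[np.diff(130*np.sin(a)),-np.diff(130*np.cos(a))].round(1).tolist())
E
```

```text
tcp [ 0.4591 -0.2312  0.1588] yaw -3.93 d(tool) [-0.0015  0.0001 -0.0002] n 0.0 F [-0.  -0.5 -0.2] gap 84.9 t 3.33
[[12.5, -9.3], [13.5, -7.7], [14.4, -6.0], [15.0, -4.3], [15.4, -2.5], [15.6, -0.6], [15.5, 1.3], [15.3, 3.1], [14.8, 4.9], [14.1, 6.7], [13.2, 8.3], [12.1, 9.8], [10.8, 11.2], [9.4, 12.4], [7.9, 13.5], [6.2, 14.3]]
```

Grip, then swing along the arc (tool y, tool z).

Call:
{"name": "step_arm", "arguments": {
  "offset": [
    [0,0,0],
    [0,0,0],
    [0,0,0],
    [0,0,0],
    [0,0,0],
    [0,0,0],
    [0,0,0],
    [0,0,0]
  ],
  "yaw": [0,0,0,0,0,0,0,0],
  "jaw": 1
}}

```text
t: 4.0
tcp_pos: [0.4609, -0.2326, 0.161]
tool_rot: [[-0.998, 0.071, 0.0], [0.071, 0.998, 0.002], [-0.0, 0.002, -1.0]]
wrist_force: [-1.3, 3.4, 6.6]
finger_gap: 0.087
gripper_force: 58.5
```

Call:
{"name": "step_arm", "arguments": {
  "offset": [
    [0,0.0063,-0.0047],
    [0,0.0062,-0.0046],
    [0,0.0068,-0.0039],
    [0,0.0067,-0.0038],
    [0,0.0072,-0.003],
    [0,0.0072,-0.003],
    [0,0.0075,-0.0022],
    [0,0.0075,-0.0021]
  ],
  "yaw": [0,0,0,0,0,0,0,0]
}}

```text
t: 4.67
tcp_pos: [0.4644, -0.1779, 0.1883]
tool_rot: [[-0.997, 0.071, 0.0], [0.071, 0.997, -0.0], [-0.0, -0.0, -1.0]]
wrist_force: [1.1, -2.7, -0.6]
finger_gap: 0.091
gripper_force: 59.1
```

Call:
{"name": "step_arm", "arguments": {
  "offset": [
    [0,0.0077,-0.0012],
    [0,0.0077,-0.0012],
    [0,0.0078,-0.0003],
    [0,0.0078,-0.0003],
    [0,0.0078,0.0006],
    [0,0.0078,0.0007],
    [0,0.0076,0.0015],
    [0,0.0076,0.0016]
  ],
  "yaw": [0,0,0,0,0,0,0,0]
}}

```text
t: 5.33
tcp_pos: [0.4687, -0.1139, 0.1866]
tool_rot: [[-0.998, 0.07, -0.001], [0.07, 0.998, 0.003], [0.001, 0.003, -1.0]]
wrist_force: [0.8, -0.3, 2.4]
finger_gap: 0.092
gripper_force: 59.6
```

Call:
{"name": "step_arm", "arguments": {
  "offset": [
    [0,0.0148,0.0049],
    [0,0.0141,0.0067],
    [0,0.0132,0.0083],
    [0,0.0121,0.0098],
    [0,0.0108,0.0112],
    [0,0.0094,0.0124],
    [0,0.0079,0.0135],
    [0,0,0]
  ],
  "yaw": [0,0,0,0,0,0,0,0]
}}

```text
t: 6.0
tcp_pos: [0.4741, -0.0314, 0.1162]
tool_rot: [[-0.998, 0.068, -0.001], [0.068, 0.998, -0.0], [0.001, -0.0, -1.0]]
wrist_force: [2.3, 2.7, -4.1]
finger_gap: 0.089
gripper_force: 59.1
```

Call:
{"name": "step_arm", "arguments": {
  "offset": [
    [0,0.0055,0.012],
    [0,0,0],
    [0,0,0],
    [0,0,0]
  ],
  "yaw": [0,0,0,0]
}}

```text
t: 6.33
tcp_pos: [0.4744, -0.0274, 0.1064]
tool_rot: [[-0.998, 0.07, -0.001], [0.07, 0.998, 0.001], [0.001, 0.001, -1.0]]
wrist_force: [0.9, 3.9, -3.1]
finger_gap: 0.09
gripper_force: 59.2
```

Call:
{"name": "step_arm", "arguments": {
  "offset": [
    [0,0,0],
    [0,0,0],
    [0,0,0],
    [0,0,-0.03],
    [0,0,-0.04],
    [0,0,-0.04],
    [0,0.02,-0.005],
    [-0.003,0.039,0]
  ],
  "yaw": [0,0,0,0,0,0,0,0],
  "jaw": -0.3
}}

```text
t: 7.0
tcp_pos: [0.4849, 0.024, 0.2268]
tool_rot: [[-0.996, 0.083, 0.008], [0.083, 0.997, 0.001], [-0.008, 0.002, -1.0]]
wrist_force: [0.4, -0.6, -0.7]
finger_gap: 0.647
gripper_force: 0.0
```

Call:
{"name": "step_arm", "arguments": {
  "offset": [
    [-0.008,0.036,0],
    [-0.009,0.036,0],
    [-0.009,0.032,0],
    [0,0,0],
    [0,0,0],
    [0,0,0],
    [0,0,0]
  ],
  "yaw": [0,0,0,0,0,0,0]
}}

```text
t: 7.58
tcp_pos: [0.5153, 0.1291, 0.2222]
tool_rot: [[-0.997, 0.075, -0.001], [0.075, 0.997, -0.001], [0.001, -0.001, -1.0]]
wrist_force: [0.0, -0.3, -0.2]
finger_gap: 0.651
gripper_force: 0.0
```

```bash
python3 - <<'E'
from h import *
go(.514,.132,.045)
im,d,K,T=grab("wrist");cv2.imwrite("pics/w3.png",im[:,:,::-1]);W=cloud(d,K,T)
m=(W[...,2]>.074)&(W[...,2]<.09)&(np.hypot(W[...,0]-.514,W[...,1]-.133)<.035)
P=W[m];print(len(P),cv2.minEnclosingCircle(P[:,:2].astype(np.float32)*1000),P.min(0),P.max(0))
a=np.load("top.npz")
im,d,K,T=grab("top");W=cloud(d,K,T)
i=im[140:270,200:480,::-1];cv2.imwrite("pics/t3.png",np.hstack([cv2.resize(i,None,fx=2.8,fy=2.8,interpolation=cv2.INTER_CUBIC)]))
E
```

```text
tcp [0.5153 0.1291 0.2222] yaw -4.27 d(tool) [0.0014 0.003  0.1772] n 4.3 F [ 0.  -0.3 -0.2] gap 55.4 t 7.58
758 ((515.1947631835938, 131.73370361328125), 22.642667770385742) [0.49271415 0.10920828 0.0740296 ] [0.53775268 0.15369583 0.08192007]
```

View pics/t3.png

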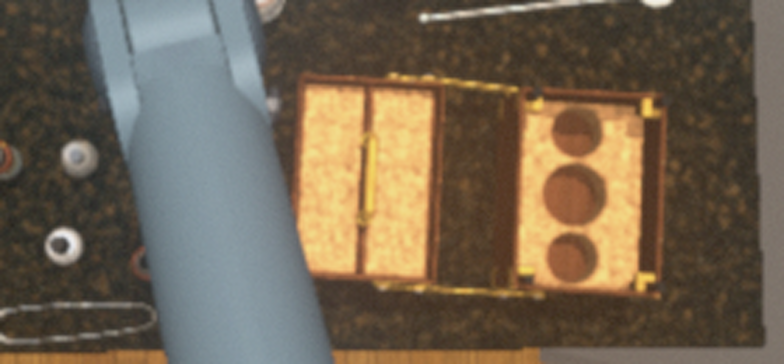

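Call:
{"name": "step_arm", "arguments": {
  "offset": [
    [0,0.003,0.02],
    [0,0,0.04],
    [0,0,0.04],
    [0,0,0.04],
    [0,0,0.03],
    [0,0,0.011],
    [0,0,0],
    [0,0,0]
  ],
  "yaw": [-0.016,0,0,0,0,0,0,0],
  "jaw": -0.5
}}

```text
t: 8.35
tcp_pos: [0.5164, 0.1339, 0.0421]
tool_rot: [[-0.998, 0.064, 0.001], [0.064, 0.998, -0.0], [-0.001, -0.0, -1.0]]
wrist_force: [0.8, 0.6, 0.4]
finger_gap: 0.752
gripper_force: 0.0
```

Call:
{"name": "step_arm", "arguments": {
  "offset": [
    [0,0,0],
    [0,0,0],
    [0,0,0],
    [0,0,0],
    [0,0,0],
    [0,0,0]
  ],
  "yaw": [0,0,0,0,0,0],
  "jaw": 1
}}

```text
t: 8.85
tcp_pos: [0.5182, 0.1345, 0.0442]
tool_rot: [[-0.998, 0.063, 0.005], [0.063, 0.998, 0.002], [-0.005, 0.002, -1.0]]
wrist_force: [-0.4, -2.1, 6.4]
finger_gap: 0.511
gripper_force: 60.6
```

```bash
python3 - <<'E'
from h import *
go(.515,.132,.24);go(.4606,-.232,.24);go(.4606,-.232,.055)
E
```

```text
tcp [0.5182 0.1345 0.0442] yaw -3.63 d(tool) [ 0.0021 -0.0023 -0.1959] n 4.7 F [-0.4 -2.1  6.4] gap 43.4 t 8.85
tcp [0.5182 0.1345 0.0442] yaw -3.63 d(tool) [ 0.0334 -0.3691 -0.1967] n 10.1 F [-0.4 -2.1  6.4] gap 43.4 t 8.85
tcp [0.5182 0.1345 0.0442] yaw -3.63 d(tool) [ 0.0342 -0.3694 -0.0117] n 8.9 F [-0.4 -2.1  6.4] gap 43.4 t 8.85
```

Call:
{"name": "step_arm", "arguments": {
  "offset": [
    [0,0,-0.02],
    [0,0,-0.035],
    [0,0,-0.035],
    [0,0,-0.035],
    [0,0,-0.03],
    [0.0033,-0.03,0],
    [0.0033,-0.037,0],
    [0.0033,-0.037,0]
  ],
  "yaw": [0,0,0,0,0,0,0,0]
}}

```text
t: 9.52
tcp_pos: [0.5001, 0.0318, 0.1984]
tool_rot: [[-0.998, 0.059, 0.004], [0.059, 0.998, 0.002], [-0.004, 0.002, -1.0]]
wrist_force: [-0.7, -0.9, -0.9]
finger_gap: 0.507
gripper_force: 61.1
```

Call:
{"name": "step_arm", "arguments": {
  "offset": [
    [0.0033,-0.037,0],
    [0.0033,-0.037,0],
    [0.0033,-0.037,0],
    [0.0033,-0.037,0],
    [0.0033,-0.037,0],
    [0.0033,-0.037,0],
    [0.0033,-0.037,0],
    [0,-0.006,0]
  ],
  "yaw": [0,0,0,0,0,0,0,0]
}}

```text
t: 10.18
tcp_pos: [0.4572, -0.2399, 0.1981]
tool_rot: [[-0.997, 0.073, 0.003], [0.073, 0.997, -0.005], [-0.003, -0.004, -1.0]]
wrist_force: [-1.2, -0.7, -1.0]
finger_gap: 0.507
gripper_force: 61.1
```

Call:
{"name": "step_arm", "arguments": {
  "offset": [
    [0,0,0],
    [0,0,0],
    [0,0,0],
    [0,0,0]
  ],
  "yaw": [0,0,0,0]
}}

```text
t: 10.52
tcp_pos: [0.4604, -0.2292, 0.1963]
tool_rot: [[-0.998, 0.059, 0.0], [0.059, 0.998, 0.001], [-0.0, 0.001, -1.0]]
wrist_force: [0.6, 0.1, -1.3]
finger_gap: 0.512
gripper_force: 61.1
```

```bash
python3 - <<'E'
from h import *
go(.4606,-.232,.053)
im,d,K,T=grab("wrist");cv2.imwrite("pics/w4.png",im[:,:,::-1]);W=cloud(d,K,T)
# cork and walls
m=(W[...,2]>.036)&(W[...,2]<.047)&(abs(W[...,0]-.46)<.1)&(abs(W[...,1]+.23)<.08)
print(m.sum(),cv2.minAreaRect(W[m][:,:2].astype(np.float32)*1000))
m=(W[...,2]>.112)&(W[...,2]<.123)&(abs(W[...,0]-.46)<.12)&(abs(W[...,1]+.23)<.09)
print(m.sum(),cv2.minAreaRect(W[m][:,:2].astype(np.float32)*1000))
m=(W[...,2]<.03)&(abs(W[...,0]-.46)<.09)&(abs(W[...,1]+.23)<.055)
n,l,st,c=cv2.connectedComponentsWithStats(m.astype(np.uint8))
for i in range(1,n):
    if st[i,4]>80: P=W[l==i];print(c[i],st[i,4],P.min(0).round(3),P.max(0).round(3))
E
```

```text
tcp [ 0.4604 -0.2292  0.1963] yaw -3.37 d(tool) [-0.0003 -0.003   0.1433] n 3.4 F [ 0.6  0.1 -1.3] gap 43.5 t 10.52
18329 ((448.62213134765625, -228.55010986328125), (130.7129669189453, 174.88040161132812), 86.32154846191406)
611 ((376.8020935058594, -225.79983520507812), (126.04837036132812, 8.96156120300293), 86.2623291015625)
[273.71377285 105.80091384] 3064 [ 0.375 -0.252  0.004] [ 0.425 -0.202  0.03 ]
[273.86826347 172.09862628] 2839 [ 0.435 -0.262  0.004] [ 0.484 -0.2    0.03 ]
```

View pics/w4.png

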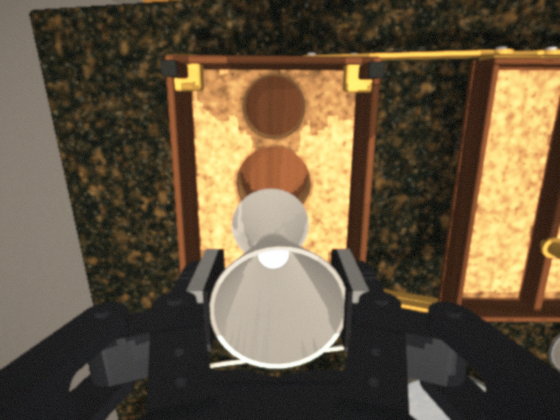

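Call:
{"name": "step_arm", "arguments": {
  "offset": [
    [-0.001,-0.002,0.02],
    [0,0,0.035],
    [0,0,0.035],
    [0,0,0.03],
    [0,0,0.015],
    [0,0,0.006],
    [0,0,0],
    [0,0,0]
  ],
  "yaw": [0,0,0,0,0,0,0,0]
}}

```text
t: 11.23
tcp_pos: [0.4615, -0.2333, 0.0559]
tool_rot: [[-0.998, 0.061, 0.001], [0.061, 0.998, -0.0], [-0.001, -0.0, -1.0]]
wrist_force: [0.2, 0.1, -0.4]
finger_gap: 0.509
gripper_force: 61.1
```

```bash
python3 - <<'E'
from h import *
go(.4606,-.232,.052)
E
```

```text
tcp [ 0.4615 -0.2333  0.0559] yaw -3.52 d(tool) [0.0009 0.0013 0.0039] n 0.1 F [ 0.2  0.1 -0.4] gap 43.3 t 11.23
```

Call:
{"name": "step_arm", "arguments": {
  "offset": [
    [0,0,0.003],
    [0,0,0.002],
    [0,0,0],
    [0,0,0]
  ],
  "yaw": [0,0,0,0]
}}

```text
t: 11.57
tcp_pos: [0.461, -0.2338, 0.051]
tool_rot: [[-0.998, 0.063, 0.001], [0.063, 0.998, -0.0], [-0.001, -0.0, -1.0]]
wrist_force: [-0.1, -0.3, -1.2]
finger_gap: 0.508
gripper_force: 61.1
```

Call:
{"name": "step_arm", "arguments": {
  "offset": [
    [0,0,0],
    [0,0,0],
    [0,0,0],
    [0,0,0],
    [0,0,-0.01],
    [0,0,-0.03],
    [0,0,-0.04],
    [0,0,-0.04]
  ],
  "yaw": [0,0,0,0,0,0,0,0],
  "jaw": -0.36
}}

```text
t: 12.23
tcp_pos: [0.4591, -0.2336, 0.1713]
tool_rot: [[-0.998, 0.064, -0.003], [0.064, 0.998, -0.0], [0.003, -0.0, -1.0]]
wrist_force: [2.4, 0.6, -0.4]
finger_gap: 0.68
gripper_force: 0.0
```

```bash
python3 - <<'E'
from h import *
go(.400,.178,.22)
E
```

```text
tcp [ 0.4591 -0.2336  0.1713] yaw -3.64 d(tool) [ 0.0853  0.407  -0.0486] n 10.0 F [ 2.4  0.6 -0.4] gap 57.8 t 12.23
```

Call:
{"name": "step_arm", "arguments": {
  "offset": [
    [0,0,-0.035],
    [0.004,0.02,-0.013],
    [0.008,0.038,0],
    [0.008,0.038,0],
    [0.008,0.038,0],
    [0.008,0.038,0],
    [0.008,0.038,0],
    [0.008,0.038,0]
  ],
  "yaw": [0,0,0,0,0,0,0,0]
}}

```text
t: 12.9
tcp_pos: [0.4236, 0.0184, 0.2193]
tool_rot: [[-0.998, 0.064, 0.002], [0.064, 0.998, 0.001], [-0.001, 0.001, -1.0]]
wrist_force: [0.9, 0.4, -0.3]
finger_gap: 0.68
gripper_force: 0.0
```

Call:
{"name": "step_arm", "arguments": {
  "offset": [
    [0.008,0.038,0],
    [0.008,0.038,0],
    [0.008,0.038,0],
    [0.008,0.038,0],
    [0,0,0],
    [0,0,0],
    [0,0,0],
    [0,0,0]
  ],
  "yaw": [0,0,0,0,0,0,0,0]
}}

```text
t: 13.57
tcp_pos: [0.4021, 0.1692, 0.2185]
tool_rot: [[-0.998, 0.066, -0.0], [0.066, 0.998, -0.0], [0.0, -0.0, -1.0]]
wrist_force: [-0.2, -0.6, 0.2]
finger_gap: 0.681
gripper_force: 0.0
```

```bash
cat >> h.py <<'E'
def meas(W,x,y,z0,z1,r):
    m=(W[...,2]>z0)&(W[...,2]<z1)&(np.hypot(W[...,0]-x,W[...,1]-y)<r);P=W[m]
    if len(P)<5: print("few",len(P));return
    c,rr=cv2.minEnclosingCircle(P[:,:2].astype(np.float32)*1000)
    print(len(P),np.round(c,1),round(rr,1),"zmax",P[:,2].max().round(4))
E
python3 - <<'E'
from h import *
go(.398,.178,.053)
im,d,K,T=grab("wrist");W=cloud(d,K,T);cv2.imwrite("pics/w5.png",im[:,:,::-1])
print("B");meas(W,.398,.178,.095,.11,.02);meas(W,.398,.178,.068,.08,.022)
print("A");meas(W,.5,.325,.095,.11,.02);meas(W,.5,.325,.068,.08,.022)
print("w");meas(W,.415,.261,.058,.07,.02)
print("or");meas(W,.387,.11,.095,.11,.02)
E
```

```text
tcp [0.4021 0.1692 0.2185] yaw -3.76 d(tool) [0.0046 0.0086 0.1655] n 4.0 F [-0.2 -0.6  0.2] gap 57.9 t 13.57
B
227 [398.2 179.8] 6.4 zmax 0.1031
400 [397.9 179.7] 11.8 zmax 0.0799
A
197 [500.1 326.3] 6.5 zmax 0.1029
481 [499.9 326.8] 12.1 zmax 0.0799
w
291 [415.7 265.7] 8.4 zmax 0.0669
or
234 [387.2 110.5] 6.5 zmax 0.103
```

Call:
{"name": "step_arm", "arguments": {
  "offset": [
    [0.004,0.01,0.01],
    [0,0,0.035],
    [0,0,0.035],
    [0,0,0.035],
    [0,0,0.035],
    [0,0,0.025],
    [0,0,0],
    [0,0,0]
  ],
  "yaw": [0,0,0,0,0,0,0,0],
  "jaw": -0.15
}}

```text
t: 14.28
tcp_pos: [0.3969, 0.1797, 0.042]
tool_rot: [[-0.998, 0.064, -0.004], [0.064, 0.998, -0.003], [0.003, -0.003, -1.0]]
wrist_force: [0.1, 0.2, 0.0]
finger_gap: 0.577
gripper_force: 0.0
```

Call:
{"name": "step_arm", "arguments": {
  "offset": [
    [0,0,0],
    [0,0,0],
    [0,0,0],
    [0,0,0],
    [0,0,0],
    [0,0,0]
  ],
  "yaw": [0,0,0,0,0,0],
  "jaw": 1
}}

```text
t: 14.78
tcp_pos: [0.4001, 0.1819, 0.045]
tool_rot: [[-0.998, 0.063, 0.003], [0.063, 0.998, 0.002], [-0.003, 0.003, -1.0]]
wrist_force: [-0.8, -0.7, 7.3]
finger_gap: 0.351
gripper_force: 60.0
```

```bash
python3 - <<'E'
from h import *
go(.3997,-.228,.20)
E
```

```text
tcp [0.4001 0.1819 0.045 ] yaw -3.61 d(tool) [-0.0259 -0.4087 -0.156 ] n 10.5 F [-0.8 -0.7  7.3] gap 29.9 t 14.78
```

Call:
{"name": "step_arm", "arguments": {
  "offset": [
    [0,0,-0.015],
    [0,0,-0.035],
    [0,0,-0.04],
    [0,0,-0.04],
    [0,0,-0.025],
    [-0.0024,-0.03,0],
    [-0.0024,-0.038,0],
    [-0.0024,-0.038,0]
  ],
  "yaw": [0,0,0,0,0,0,0,0]
}}

```text
t: 15.45
tcp_pos: [0.3991, 0.0746, 0.1994]
tool_rot: [[-0.998, 0.059, 0.002], [0.059, 0.998, 0.002], [-0.002, 0.002, -1.0]]
wrist_force: [0.1, 0.2, -1.2]
finger_gap: 0.35
gripper_force: 59.6
```

Call:
{"name": "step_arm", "arguments": {
  "offset": [
    [-0.0024,-0.038,0],
    [-0.0024,-0.038,0],
    [-0.0024,-0.038,0],
    [-0.0024,-0.038,0],
    [-0.0024,-0.038,0],
    [-0.0024,-0.038,0],
    [-0.0024,-0.038,0],
    [-0.0024,-0.037,0]
  ],
  "yaw": [0,0,0,0,0,0,0,0]
}}

```text
t: 16.12
tcp_pos: [0.3985, -0.2303, 0.1987]
tool_rot: [[-0.998, 0.063, 0.002], [0.063, 0.998, 0.002], [-0.002, 0.002, -1.0]]
wrist_force: [0.8, 1.0, -1.0]
finger_gap: 0.351
gripper_force: 59.6
```

Call:
{"name": "step_arm", "arguments": {
  "offset": [
    [0,0,0],
    [0,0,0],
    [0,0,0],
    [0,0,0]
  ],
  "yaw": [0,0,0,0]
}}

```text
t: 16.45
tcp_pos: [0.3991, -0.227, 0.198]
tool_rot: [[-0.998, 0.06, -0.001], [0.06, 0.998, 0.002], [0.001, 0.002, -1.0]]
wrist_force: [0.6, -0.2, -1.3]
finger_gap: 0.347
gripper_force: 59.7
```

```bash
python3 - <<'E'
from h import *
go(.3997,-.228,.053)
im,d,K,T=grab("wrist");cv2.imwrite("pics/w6.png",im[:,:,::-1]);W=cloud(d,K,T)
p=bot.state()["tcp_pos"];z=p[2]-.045
meas(W,p[0],p[1],z+.096,z+.11,.02);meas(W,p[0],p[1],z+.068,z+.08,.022)
E
```

```text
tcp [ 0.3991 -0.227   0.198 ] yaw -3.45 d(tool) [-0.0008 -0.0012  0.145 ] n 3.5 F [ 0.6 -0.2 -1.3] gap 29.5 t 16.45
1430 [ 388.2 -226.1] 16.5 zmax 0.2614
3367 [ 397.  -226.7] 21.0 zmax 0.233
```

View pics/w6.png

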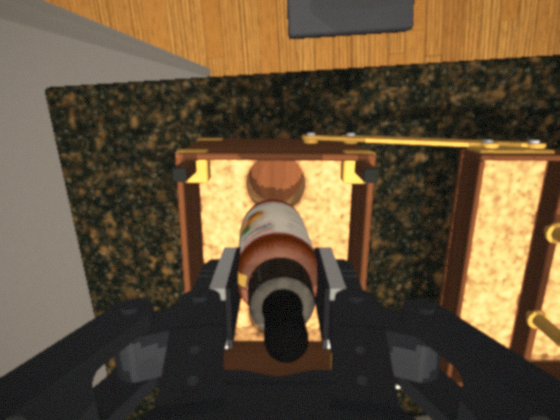

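Call:
{"name": "step_arm", "arguments": {
  "offset": [
    [-0.001,-0.001,0.02],
    [0,0,0.035],
    [0,0,0.035],
    [0,0,0.03],
    [0,0,0.015],
    [0,0,0.008],
    [0,0,0.002],
    [0,0,0]
  ],
  "yaw": [0,0,0,0,0,0,0,0]
}}

```text
t: 17.17
tcp_pos: [0.4005, -0.2292, 0.0535]
tool_rot: [[-0.998, 0.061, 0.0], [0.061, 0.998, 0.0], [-0.0, 0.0, -1.0]]
wrist_force: [0.1, 0.2, -0.0]
finger_gap: 0.348
gripper_force: 59.7
```

```bash
python3 - <<'E'
from h import *
go(.3997,-.228,.051)
E
```

```text
tcp [ 0.4005 -0.2292  0.0535] yaw -3.51 d(tool) [0.0009 0.0011 0.0025] n 0.1 F [ 0.1  0.2 -0. ] gap 29.6 t 17.17
```

Call:
{"name": "step_arm", "arguments": {
  "offset": [
    [0,0,0.0025],
    [0,0,0],
    [0,0,0]
  ],
  "yaw": [0,0,0]
}}

```text
t: 17.42
tcp_pos: [0.4011, -0.23, 0.0519]
tool_rot: [[-0.998, 0.062, 0.003], [0.062, 0.998, -0.0], [-0.003, 0.0, -1.0]]
wrist_force: [-0.3, -0.9, -1.3]
finger_gap: 0.35
gripper_force: 59.7
```

Call:
{"name": "step_arm", "arguments": {
  "offset": [
    [0,0,0],
    [0,0,0],
    [0,0,0],
    [0,0,0],
    [0,0,-0.01],
    [0,0,-0.03],
    [0,0,-0.04],
    [0,0,-0.04]
  ],
  "yaw": [0,0,0,0,0,0,0,0],
  "jaw": -0.1
}}

```text
t: 18.08
tcp_pos: [0.3984, -0.2301, 0.1716]
tool_rot: [[-0.998, 0.064, -0.004], [0.064, 0.998, -0.001], [0.004, -0.001, -1.0]]
wrist_force: [2.0, 0.6, 1.0]
finger_gap: 0.55
gripper_force: 0.0
```

Call:
{"name": "step_arm", "arguments": {
  "offset": [
    [0,0,-0.035],
    [0,0.02,-0.013],
    [-0.005,0.04,0],
    [-0.005,0.04,0],
    [-0.005,0.04,0],
    [-0.005,0.04,0],
    [-0.005,0.04,0],
    [-0.005,0.04,0]
  ],
  "yaw": [0,0,0,0,0,0,0,0]
}}

```text
t: 18.75
tcp_pos: [0.4462, 0.0292, 0.2196]
tool_rot: [[-0.998, 0.064, 0.001], [0.064, 0.998, 0.001], [-0.001, 0.001, -1.0]]
wrist_force: [0.9, -0.2, 0.6]
finger_gap: 0.552
gripper_force: 0.0
```

```bash
python3 - <<'E'
from h import *
go(.500,.3265,.22)
im,d,K,T=grab("side");cv2.imwrite("pics/s6.png",im[:,:,::-1])
E
```

```text
tcp [0.4462 0.0292 0.2196] yaw -3.66 d(tool) [-0.0347  0.3001  0.    ] n 7.2 F [ 0.9 -0.2  0.6] gap 46.9 t 18.75
```

View pics/s6.png

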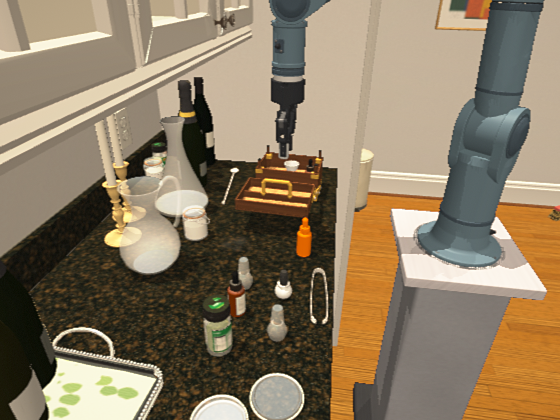

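Call:
{"name": "step_arm", "arguments": {
  "offset": [
    [-0.0045,0.037,0],
    [-0.0045,0.037,0],
    [-0.0045,0.037,0],
    [-0.0045,0.037,0],
    [-0.0045,0.037,0],
    [-0.0045,0.037,0],
    [-0.004,0.037,0],
    [-0.003,0.036,0]
  ],
  "yaw": [0,0,0,0,0,0,0,0]
}}

```text
t: 19.47
tcp_pos: [0.4991, 0.3213, 0.2195]
tool_rot: [[-0.998, 0.063, 0.001], [0.063, 0.998, -0.0], [-0.001, -0.0, -1.0]]
wrist_force: [0.7, -0.6, 0.8]
finger_gap: 0.552
gripper_force: 0.0
```

Call:
{"name": "step_arm", "arguments": {
  "offset": [
    [0,0,0],
    [0,0,0],
    [0,0,0],
    [0,0,0],
    [0,0,0]
  ],
  "yaw": [0,0,0,0,0]
}}

```text
t: 19.88
tcp_pos: [0.4992, 0.3177, 0.2192]
tool_rot: [[-0.998, 0.066, 0.0], [0.066, 0.998, -0.0], [-0.0, -0.0, -1.0]]
wrist_force: [-0.9, -0.4, 0.9]
finger_gap: 0.55
gripper_force: 0.0
```

```bash
python3 - <<'E'
from h import *
go(.4995,.3265,.043)
im,d,K,T=grab("wrist");W=cloud(d,K,T);cv2.imwrite("pics/w7.png",im[:,:,::-1])
print("A");meas(W,.499,.325,.095,.11,.02);meas(W,.499,.325,.068,.08,.022)
print("gs");meas(W,.497,.243,.05,.08,.03)
print("jar");meas(W,.507,.41,.09,.12,.04)
E
```

```text
tcp [0.4992 0.3177 0.2192] yaw -3.79 d(tool) [0.0003 0.0089 0.1762] n 4.2 F [-0.9 -0.4  0.9] gap 46.7 t 19.88
A
224 [500.3 326.9] 6.4 zmax 0.1033
391 [500.2 327.1] 11.7 zmax 0.0799
gs
653 [501.9 251.2] 10.9 zmax 0.0743
jar
3302 [510.2 416.6] 23.0 zmax 0.1079
```

Call:
{"name": "step_arm", "arguments": {
  "offset": [
    [-0.001,0.009,0.01],
    [0,0,0.035],
    [0,0,0.035],
    [0,0,0.035],
    [0,0,0.035],
    [0,0,0.026],
    [0,0,0],
    [0,0,0]
  ],
  "yaw": [0,0,0,0,0,0,0,0],
  "jaw": -0.15
}}

```text
t: 20.6
tcp_pos: [0.4989, 0.3279, 0.041]
tool_rot: [[-0.998, 0.063, -0.003], [0.063, 0.998, -0.003], [0.003, -0.003, -1.0]]
wrist_force: [0.4, -0.1, 0.3]
finger_gap: 0.577
gripper_force: 0.0
```

Call:
{"name": "step_arm", "arguments": {
  "offset": [
    [0,0,0],
    [0,0,0],
    [0,0,0],
    [0,0,0],
    [0,0,0],
    [0,0,0]
  ],
  "yaw": [0,0,0,0,0,0],
  "jaw": 1
}}

```text
t: 21.1
tcp_pos: [0.502, 0.33, 0.045]
tool_rot: [[-0.998, 0.063, 0.003], [0.063, 0.998, 0.003], [-0.003, 0.003, -1.0]]
wrist_force: [-0.3, -0.4, 6.3]
finger_gap: 0.347
gripper_force: 59.7
```

```bash
python3 - <<'E'
from h import *
go(.5215,-.236,.20)
E
```

```text
tcp [0.502 0.33  0.045] yaw -3.6 d(tool) [-0.0555 -0.5632 -0.1565] n 14.1 F [-0.3 -0.4  6.3] gap 29.5 t 21.1
```

Call:
{"name": "step_arm", "arguments": {
  "offset": [
    [0,0,-0.015],
    [0,0,-0.035],
    [0,0,-0.04],
    [0,0,-0.04],
    [0,0,-0.026],
    [-0.0037,-0.035,0],
    [-0.0037,-0.0375,0],
    [-0.0037,-0.0375,0]
  ],
  "yaw": [0,0,0,0,0,0,0,0]
}}

```text
t: 21.77
tcp_pos: [0.5041, 0.2183, 0.1996]
tool_rot: [[-0.998, 0.06, 0.001], [0.06, 0.998, 0.001], [-0.001, 0.001, -1.0]]
wrist_force: [1.0, -0.4, -0.9]
finger_gap: 0.35
gripper_force: 59.5
```

Call:
{"name": "step_arm", "arguments": {
  "offset": [
    [-0.0037,-0.0375,0],
    [-0.0037,-0.0375,0],
    [-0.0037,-0.0375,0],
    [-0.0037,-0.0375,0],
    [-0.0037,-0.0375,0],
    [-0.0037,-0.0375,0],
    [-0.0037,-0.0375,0],
    [-0.0037,-0.0375,0]
  ],
  "yaw": [0,0,0,0,0,0,0,0]
}}

```text
t: 22.43
tcp_pos: [0.5144, -0.0843, 0.1988]
tool_rot: [[-0.998, 0.062, -0.0], [0.062, 0.998, 0.001], [0.0, 0.001, -1.0]]
wrist_force: [0.3, 0.1, -0.5]
finger_gap: 0.345
gripper_force: 59.5
```

Call:
{"name": "step_arm", "arguments": {
  "offset": [
    [-0.0037,-0.0375,0],
    [-0.0037,-0.0375,0],
    [-0.0037,-0.0375,0],
    [-0.0037,-0.0375,0],
    [0,0,0],
    [0,0,0],
    [0,0,0],
    [0,0,0]
  ],
  "yaw": [0,0,0,0,0,0,0,0]
}}

```text
t: 23.1
tcp_pos: [0.5207, -0.2311, 0.1983]
tool_rot: [[-0.998, 0.06, -0.001], [0.06, 0.998, 0.002], [0.001, 0.002, -1.0]]
wrist_force: [1.1, 1.6, -1.0]
finger_gap: 0.344
gripper_force: 59.6
```

```bash
python3 - <<'E'
from h import *
go(.5215,-.236,.052)
im,d,K,T=grab("wrist");cv2.imwrite("pics/w8.png",im[:,:,::-1])
E
```

```text
tcp [ 0.5207 -0.2311  0.1983] yaw -3.43 d(tool) [-0.0012 -0.0051  0.1463] n 3.5 F [ 1.1  1.6 -1. ] gap 29.2 t 23.1
```

View pics/w8.png

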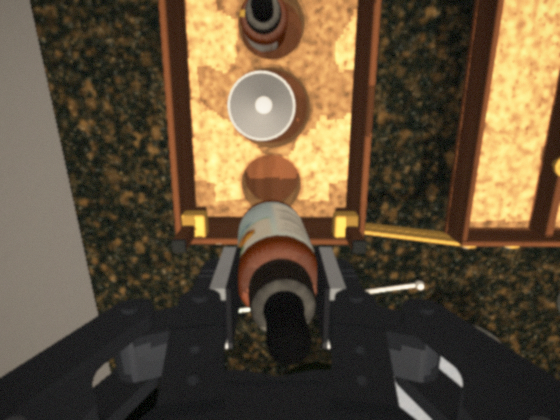

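Call:
{"name": "step_arm", "arguments": {
  "offset": [
    [-0.001,-0.004,0.02],
    [0,0,0.035],
    [0,0,0.035],
    [0,0,0.03],
    [0,0,0.015],
    [0,0,0.01],
    [0,0,0.002],
    [0,0,0]
  ],
  "yaw": [0,0,0,0,0,0,0,0]
}}

```text
t: 23.82
tcp_pos: [0.5221, -0.2359, 0.0519]
tool_rot: [[-0.998, 0.06, 0.0], [0.06, 0.998, 0.001], [-0.0, 0.001, -1.0]]
wrist_force: [-0.3, -0.1, -1.4]
finger_gap: 0.345
gripper_force: 59.6
```

```bash
python3 - <<'E'
from h import *
go(.5215,-.236,.0515)
E
```

```text
tcp [ 0.5221 -0.2359  0.0519] yaw -3.44 d(tool) [ 0.0006 -0.0001  0.0004] n 0.0 F [-0.3 -0.1 -1.4] gap 29.3 t 23.82
```

Call:
{"name": "step_arm", "arguments": {
  "offset": [
    [0,0,0],
    [0,0,0],
    [0,0,0],
    [0,0,0],
    [0,0,-0.01],
    [0,0,-0.03],
    [0,0,-0.04],
    [0,0,-0.04]
  ],
  "yaw": [0,0,0,0,0,0,0,0],
  "jaw": -0.1
}}

```text
t: 24.48
tcp_pos: [0.5201, -0.2373, 0.1729]
tool_rot: [[-0.998, 0.063, -0.003], [0.063, 0.998, 0.0], [0.003, 0.0, -1.0]]
wrist_force: [2.1, 0.1, 0.4]
finger_gap: 0.55
gripper_force: 0.0
```

Call:
{"name": "step_arm", "arguments": {
  "offset": [
    [0,0,-0.03],
    [0.01,0.02,0],
    [0.012,0.035,0],
    [0.012,0.035,0],
    [0.01,0.035,0],
    [0.01,0.035,0],
    [0.006,0.035,0],
    [0,0.01,0]
  ],
  "yaw": [0,0,0,0,0,0,0,0],
  "jaw": -0.3
}}

```text
t: 25.15
tcp_pos: [0.4731, -0.0229, 0.2023]
tool_rot: [[-0.998, 0.055, -0.0], [0.055, 0.998, 0.004], [0.001, 0.004, -1.0]]
wrist_force: [-0.3, 0.4, 0.3]
finger_gap: 0.648
gripper_force: 0.0
```

Call:
{"name": "step_arm", "arguments": {
  "offset": [
    [0,0,0],
    [0,0,0],
    [0,0,0],
    [0,0,0]
  ],
  "yaw": [0.01,0,0,0]
}}

```text
t: 25.48
tcp_pos: [0.4744, -0.0317, 0.2021]
tool_rot: [[-0.997, 0.072, 0.0], [0.072, 0.997, -0.001], [-0.0, -0.001, -1.0]]
wrist_force: [0.4, -1.1, 0.2]
finger_gap: 0.65
gripper_force: 0.0
```

```bash
python3 - <<'E'
from h import *
go(.4744,-.0274,.1064)
im,d,K,T=grab("wrist");W=cloud(d,K,T)
print("pockets");
for x,y,z in [(.3997,-.228,.1),(.5215,-.236,.1),(.46,-.232,.08)]: meas(W,x,y,z,z+.03,.03)
m=(W[...,2]>.112)&(W[...,2]<.14)&(abs(W[...,0]-.474)<.08)&(abs(W[...,1]+.027)<.03)
P=W[m];print(len(P),cv2.minAreaRect(P[:,:2].astype(np.float32)*1000),P[:,2].max())
cv2.imwrite("pics/w9.png",im[:,:,::-1])
E
```

```text
tcp [ 0.4744 -0.0317  0.2021] yaw -4.14 d(tool) [0.0004 0.0044 0.0957] n 2.3 F [ 0.4 -1.1  0.2] gap 55.2 t 25.48
pockets
few 0
78 [ 521.3 -236.1] 5.9 zmax 0.1049
360 [ 459.2 -230.7] 21.3 zmax 0.0877
1879 ((474.35284423828125, -25.96363067626953), (9.83218002319336, 81.45143127441406), 85.90965270996094) 0.12867656035930386
```

View pics/w9.png

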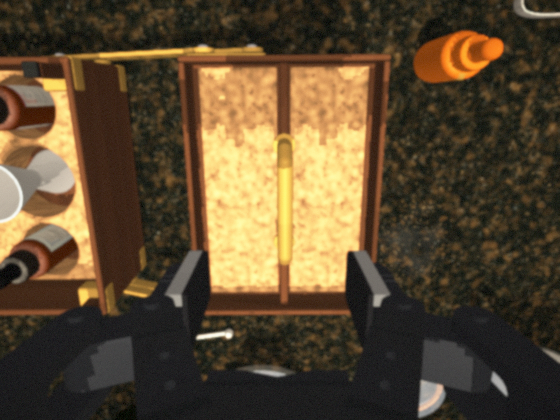

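Call:
{"name": "step_arm", "arguments": {
  "offset": [
    [0,0.004,0.015],
    [0,0,0.035],
    [0,0,0.035],
    [0,0,0.01],
    [0,0,0],
    [0,0,0]
  ],
  "yaw": [-0.01,0,0,0,0,0]
}}

```text
t: 26.03
tcp_pos: [0.4746, -0.0264, 0.1071]
tool_rot: [[-0.998, 0.065, -0.001], [0.065, 0.998, -0.001], [0.001, -0.001, -1.0]]
wrist_force: [-0.6, 0.1, 0.5]
finger_gap: 0.653
gripper_force: 0.0
```

Call:
{"name": "step_arm", "arguments": {
  "offset": [
    [0,0,0],
    [0,0,0],
    [0,0,0],
    [0,0,0],
    [0,0,0],
    [0,0,0],
    [0,0,0]
  ],
  "yaw": [0,0,0,0,0,0,0],
  "jaw": 1
}}

```text
t: 26.62
tcp_pos: [0.4758, -0.0271, 0.1084]
tool_rot: [[-0.998, 0.064, 0.003], [0.064, 0.998, -0.001], [-0.003, -0.001, -1.0]]
wrist_force: [-1.8, -4.8, 5.9]
finger_gap: 0.09
gripper_force: 58.7
```

Reverse the arc.

Call:
{"name": "step_arm", "arguments": {
  "offset": [
    [0,-0.003,-0.0072],
    [0,-0.0032,-0.0071],
    [0,-0.0079,-0.0135],
    [0,-0.0094,-0.0124],
    [0,-0.0108,-0.0112],
    [0,-0.0121,-0.0098],
    [0,-0.0132,-0.0083],
    [0,-0.0141,-0.0067]
  ],
  "yaw": [0,0,0,0,0,0,0,0]
}}

```text
t: 27.28
tcp_pos: [0.4709, -0.0975, 0.1836]
tool_rot: [[-0.998, 0.061, 0.003], [0.061, 0.998, 0.002], [-0.003, 0.002, -1.0]]
wrist_force: [5.2, 0.9, -8.8]
finger_gap: 0.086
gripper_force: 58.8
```

Call:
{"name": "step_arm", "arguments": {
  "offset": [
    [0,-0.0148,-0.0049],
    [0,-0.0153,-0.0031],
    [0,-0.0155,-0.0013],
    [0,-0.0078,0.0003],
    [0,-0.0078,0.0003],
    [0,-0.0077,0.0012],
    [0,-0.0077,0.0013],
    [0,0,0]
  ],
  "yaw": [0,0,0,0,0,0,0,0]
}}

```text
t: 27.95
tcp_pos: [0.4658, -0.1783, 0.1907]
tool_rot: [[-0.998, 0.066, 0.003], [0.066, 0.998, -0.002], [-0.003, -0.002, -1.0]]
wrist_force: [-0.0, -1.5, 6.1]
finger_gap: 0.087
gripper_force: 60.3
```

Call:
{"name": "step_arm", "arguments": {
  "offset": [
    [0,-0.0075,0.0021],
    [0,-0.0075,0.0022],
    [0,-0.0072,0.003],
    [0,-0.0072,0.003],
    [0,-0.0068,0.0038],
    [0,-0.0067,0.0039],
    [0,0,0],
    [0,0,0]
  ],
  "yaw": [0,0,0,0,0,0,0,0]
}}

```text
t: 28.62
tcp_pos: [0.4629, -0.2211, 0.1723]
tool_rot: [[-0.998, 0.065, 0.002], [0.065, 0.998, -0.004], [-0.003, -0.004, -1.0]]
wrist_force: [-0.2, -4.9, 3.1]
finger_gap: 0.089
gripper_force: 59.9
```

```bash
python3 - <<'E'
from h import *
go(.4609,-.2326,.161)
E
```

```text
tcp [ 0.4629 -0.2211  0.1723] yaw -3.72 d(tool) [ 0.0013 -0.0115  0.0113] n 0.4 F [-0.2 -4.9  3.1] gap 7.5 t 28.62
```

Call:
{"name": "step_arm", "arguments": {
  "offset": [
    [0,-0.006,0.0047],
    [0,-0.006,0.0049],
    [0,0,0.001],
    [0,0,0],
    [0,0,0],
    [0,0,0]
  ],
  "yaw": [0,0,0,0,0,0]
}}

```text
t: 29.12
tcp_pos: [0.4623, -0.2326, 0.1634]
tool_rot: [[-0.998, 0.064, 0.002], [0.064, 0.998, -0.002], [-0.002, -0.002, -1.0]]
wrist_force: [-3.1, -2.7, 13.8]
finger_gap: 0.086
gripper_force: 61.1
```

```bash
python3 - <<'E'
from h import *
go(.4609,-.2326,.161)
E
```

```text
tcp [ 0.4623 -0.2326  0.1634] yaw -3.68 d(tool) [ 0.0014 -0.0001  0.0024] n 0.1 F [-3.1 -2.7 13.8] gap 7.3 t 29.12
```

Call:
{"name": "step_arm", "arguments": {
  "offset": [
    [0,0,0],
    [0,0,0],
    [0,0,0],
    [0,0,0],
    [0,0,-0.02],
    [0,0,-0.035],
    [0,0,-0.02],
    [0.005,0.03,0]
  ],
  "yaw": [0,0,0,0,0,0,0,0],
  "jaw": -0.1
}}

```text
t: 29.78
tcp_pos: [0.461, -0.2067, 0.2406]
tool_rot: [[-0.997, 0.072, 0.009], [0.072, 0.997, -0.007], [-0.01, -0.006, -1.0]]
wrist_force: [1.2, -0.4, 0.4]
finger_gap: 0.552
gripper_force: 0.0
```

Call:
{"name": "step_arm", "arguments": {
  "offset": [
    [0.006,0.039,0],
    [0.006,0.039,0],
    [0.006,0.039,0],
    [0.006,0.039,0],
    [0.006,0.039,0],
    [0.006,0.039,0],
    [0.006,0.039,0],
    [0.006,0.039,0]
  ],
  "yaw": [0,0,0,0,0,0,0,0]
}}

```text
t: 30.45
tcp_pos: [0.4288, 0.1167, 0.2353]
tool_rot: [[-0.998, 0.062, -0.001], [0.062, 0.998, 0.0], [0.001, 0.0, -1.0]]
wrist_force: [0.5, -0.6, -0.3]
finger_gap: 0.551
gripper_force: 0.0
```

```bash
python3 - <<'E'
from h import *
go(.416,.266,.22)
E
```

```text
tcp [0.4288 0.1167 0.2353] yaw -3.55 d(tool) [0.022  0.1482 0.0153] n 3.6 F [ 0.5 -0.6 -0.3] gap 46.9 t 30.45
```

Call:
{"name": "step_arm", "arguments": {
  "offset": [
    [0.0055,0.037,0.005],
    [0.0055,0.037,0.005],
    [0.0055,0.037,0.005],
    [0.0055,0.037,0],
    [0,0,0],
    [0,0,0],
    [0,0,0],
    [0,0,0]
  ],
  "yaw": [0,0,0,0,0,0,0,0]
}}

```text
t: 31.12
tcp_pos: [0.4175, 0.2621, 0.2202]
tool_rot: [[-0.998, 0.065, -0.001], [0.065, 0.998, -0.001], [0.001, -0.001, -1.0]]
wrist_force: [0.6, -0.4, -0.7]
finger_gap: 0.551
gripper_force: 0.0
```

```bash
python3 - <<'E'
from h import *
im,d,K,T=grab("wrist");W=cloud(d,K,T);cv2.imwrite("pics/w10.png",im[:,:,::-1])
meas(W,.415,.264,.058,.07,.02);meas(W,.415,.264,.02,.04,.025)
meas(W,.415,.364,.04,.08,.04);meas(W,.497,.25,.04,.08,.03)
go(.416,.266,.030)
E
```

```text
290 [415.8 265.9] 8.4 zmax 0.0664
510 [415.9 266.4] 16.3 zmax 0.0398
904 [412.7 377.3] 12.5 zmax 0.0741
770 [502.1 250.6] 12.5 zmax 0.0735
tcp [0.4177 0.262  0.2204] yaw -3.75 d(tool) [0.0019 0.004  0.1904] n 4.6 F [0.1 0.1 0.2] gap 46.6 t 31.17
```

Call:
{"name": "step_arm", "arguments": {
  "offset": [
    [0.002,0.004,0.015],
    [0,0,0.04],
    [0,0,0.04],
    [0,0,0.04],
    [0,0,0.035],
    [0,0,0.014],
    [0,0,0],
    [0,0,0]
  ],
  "yaw": [0,0,0,0,0,0,0,0]
}}

```text
t: 31.83
tcp_pos: [0.4159, 0.2663, 0.0364]
tool_rot: [[-0.998, 0.065, -0.001], [0.065, 0.998, -0.002], [0.001, -0.002, -1.0]]
wrist_force: [0.6, 0.5, -0.1]
finger_gap: 0.552
gripper_force: 0.0
```

Call:
{"name": "step_arm", "arguments": {
  "offset": [
    [0,0,0],
    [0,0,0],
    [0,0,0],
    [0,0,0],
    [0,0,0],
    [0,0,0],
    [0,0,0]
  ],
  "yaw": [0,0,0,0,0,0,0],
  "jaw": 1
}}

```text
t: 32.42
tcp_pos: [0.4176, 0.2686, 0.0386]
tool_rot: [[-0.998, 0.063, 0.003], [0.063, 0.998, 0.002], [-0.003, 0.002, -1.0]]
wrist_force: [0.2, -0.5, 7.1]
finger_gap: 0.181
gripper_force: 58.8
```

```bash
python3 - <<'E'
from h import *
c=np.array([.4606,-.232]);t=np.radians(-3.8);X=np.array([np.cos(t),np.sin(t)]);Y=np.array([-X[1],X[0]])
p=c-.055*X+.033*Y;print(p)
go(p[0],p[1],.24)
E
```

```text
[ 0.40790796 -0.19542749]
tcp [0.4176 0.2686 0.0386] yaw -3.61 d(tool) [-0.0202 -0.4633 -0.2025] n 12.1 F [ 0.2 -0.5  7.1] gap 15.4 t 32.42
```

Call:
{"name": "step_arm", "arguments": {
  "offset": [
    [0,0,-0.015],
    [0,0,-0.035],
    [0,0,-0.04],
    [0,0,-0.04],
    [0,0,-0.04],
    [0,0,-0.03],
    [-0.0016,-0.034,0],
    [-0.0016,-0.036,0]
  ],
  "yaw": [0,0,0,0,0,0,0,0]
}}

```text
t: 33.08
tcp_pos: [0.4162, 0.2008, 0.2403]
tool_rot: [[-0.998, 0.057, 0.007], [0.057, 0.998, 0.005], [-0.006, 0.006, -1.0]]
wrist_force: [0.4, -2.4, -1.8]
finger_gap: 0.184
gripper_force: 58.9
```

Call:
{"name": "step_arm", "arguments": {
  "offset": [
    [-0.0016,-0.036,0],
    [-0.0016,-0.036,0],
    [-0.0016,-0.036,0],
    [-0.0016,-0.036,0],
    [-0.0016,-0.036,0],
    [-0.0016,-0.036,0],
    [-0.0016,-0.036,0],
    [-0.0016,-0.036,0]
  ],
  "yaw": [0,0,0,0,0,0,0,0]
}}

```text
t: 33.75
tcp_pos: [0.4087, -0.0919, 0.2368]
tool_rot: [[-0.998, 0.063, 0.001], [0.063, 0.998, 0.002], [-0.001, 0.002, -1.0]]
wrist_force: [0.7, -0.1, -1.8]
finger_gap: 0.179
gripper_force: 58.9
```

Call:
{"name": "step_arm", "arguments": {
  "offset": [
    [-0.0016,-0.036,0],
    [-0.0016,-0.036,0],
    [-0.001,-0.034,0],
    [0,0,0],
    [0,0,0],
    [0,0,0],
    [0,0,0]
  ],
  "yaw": [0,0,0,0,0,0,0]
}}

```text
t: 34.33
tcp_pos: [0.4069, -0.1947, 0.2364]
tool_rot: [[-0.998, 0.06, -0.0], [0.06, 0.998, 0.001], [0.0, 0.001, -1.0]]
wrist_force: [0.5, 0.5, -0.8]
finger_gap: 0.182
gripper_force: 59.0
```

```bash
python3 - <<'E'
from h import *
go(.4079,-.1954,.161)
im,d,K,T=grab("wrist");cv2.imwrite("pics/w11.png",im[:,:,::-1]);W=cloud(d,K,T)
m=(W[...,2]>.11)&(W[...,2]<.135)&(abs(W[...,0]-.40)<.03)&(abs(W[...,1]+.23)<.06)
print(np.median(W[m],0),m.sum())
E
```

```text
tcp [ 0.4069 -0.1947  0.2364] yaw -3.44 d(tool) [-0.001  -0.0007  0.0754] n 1.8 F [ 0.5  0.5 -0.8] gap 15.5 t 34.33
[ 0.39822346 -0.24046806  0.12312977] 10951
```

View pics/w11.png

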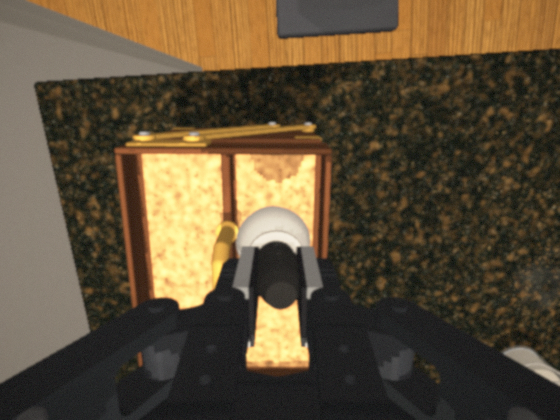

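Call:
{"name": "step_arm", "arguments": {
  "offset": [
    [0.0075,-0.0005,0.01],
    [0,0,0.025],
    [0,0,0.02],
    [0,0,0.01],
    [0,0,0.007],
    [0,0,0],
    [0,0,0]
  ],
  "yaw": [0,0,0,0,0,0,0]
}}

```text
t: 34.97
tcp_pos: [0.3996, -0.1959, 0.1647]
tool_rot: [[-0.998, 0.061, -0.001], [0.061, 0.998, -0.0], [0.001, -0.0, -1.0]]
wrist_force: [-0.1, -0.1, -1.3]
finger_gap: 0.179
gripper_force: 59.0
```

```bash
python3 - <<'E'
from h import *
go(.399,-.1950,.161)
E
```

```text
tcp [ 0.3996 -0.1959  0.1647] yaw -3.5 d(tool) [0.0006 0.0008 0.0037] n 0.1 F [-0.1 -0.1 -1.3] gap 15.2 t 34.97
```

Call:
{"name": "step_arm", "arguments": {
  "offset": [
    [0,0,0.002],
    [0,0,0.002],
    [0,0,0],
    [0,0,0]
  ],
  "yaw": [0,0,0,0]
}}

```text
t: 35.3
tcp_pos: [0.3996, -0.1965, 0.161]
tool_rot: [[-0.998, 0.063, 0.001], [0.063, 0.998, 0.0], [-0.001, 0.0, -1.0]]
wrist_force: [-0.2, 0.4, -0.8]
finger_gap: 0.18
gripper_force: 59.0
```

```bash
python3 - <<'E'
from h import *
go(.399,-.1950,.161)
E
```

```text
tcp [ 0.3996 -0.1965  0.161 ] yaw -3.59 d(tool) [ 0.0007  0.0015 -0.    ] n 0.0 F [-0.2  0.4 -0.8] gap 15.3 t 35.3
```

Call:
{"name": "step_arm", "arguments": {
  "offset": [
    [0,0,0.001],
    [0,0,0.001],
    [0,0,0],
    [0,0,0]
  ],
  "yaw": [0,0,0,0]
}}

```text
t: 35.63
tcp_pos: [0.4006, -0.1969, 0.1603]
tool_rot: [[-0.998, 0.063, 0.001], [0.063, 0.998, 0.001], [-0.001, 0.001, -1.0]]
wrist_force: [-2.2, 1.1, 9.5]
finger_gap: 0.179
gripper_force: 59.4
```

Call:
{"name": "step_arm", "arguments": {
  "offset": [
    [0,0,0],
    [0,0,0],
    [0,0,0],
    [0,0,0],
    [0,0,0],
    [0,0,-0.015],
    [0,0,-0.035],
    [0,0,-0.04]
  ],
  "yaw": [0,0,0,0,0,0,0,0],
  "jaw": 0.25
}}

```text
t: 36.3
tcp_pos: [0.3967, -0.1962, 0.2475]
tool_rot: [[-0.998, 0.064, -0.007], [0.064, 0.998, -0.002], [0.007, -0.002, -1.0]]
wrist_force: [2.1, 1.5, -0.2]
finger_gap: 0.381
gripper_force: 0.0
```

Call:
{"name": "step_arm", "arguments": {
  "offset": [
    [0,0,-0.03],
    [0,0.02,0],
    [0,0.03,0],
    [0,0.03,0],
    [0,0.03,0],
    [0,0,0],
    [0,0,0],
    [0,0,0]
  ],
  "yaw": [0,0,0,0,0,0,0,0]
}}

```text
t: 36.97
tcp_pos: [0.406, -0.0873, 0.2785]
tool_rot: [[-0.998, 0.063, -0.0], [0.063, 0.998, -0.001], [0.0, -0.001, -1.0]]
wrist_force: [0.4, -0.6, -0.2]
finger_gap: 0.375
gripper_force: 0.0
```

```bash
python3 - <<'E'
from h import *
go(.399,-.1950,.161)
im,d,K,T=grab("wrist");W=cloud(d,K,T)
meas(W,.399,-.195,.175,.2,.025);meas(W,.399,-.195,.14,.16,.022)
im2,d,K,T=grab("top")
i=im[:, :420,::-1]; j=cv2.resize(im2[140:270,160:480,::-1],(640,260))
c=np.zeros((600,640,3),np.uint8);c[:260]=j;c[260:600,:560]=im[:340,:,::-1];cv2.imwrite("pics/f.png",c)
E
```

```text
tcp [ 0.406  -0.0873  0.2785] yaw -3.61 d(tool) [ 0.0002 -0.1078  0.1175] n 3.8 F [ 0.4 -0.6 -0.2] gap 31.9 t 36.97
530 [ 398.3 -197.9] 8.6 zmax 0.1885
1013 [ 398.1 -197.5] 17.0 zmax 0.1593
```

View pics/f.png

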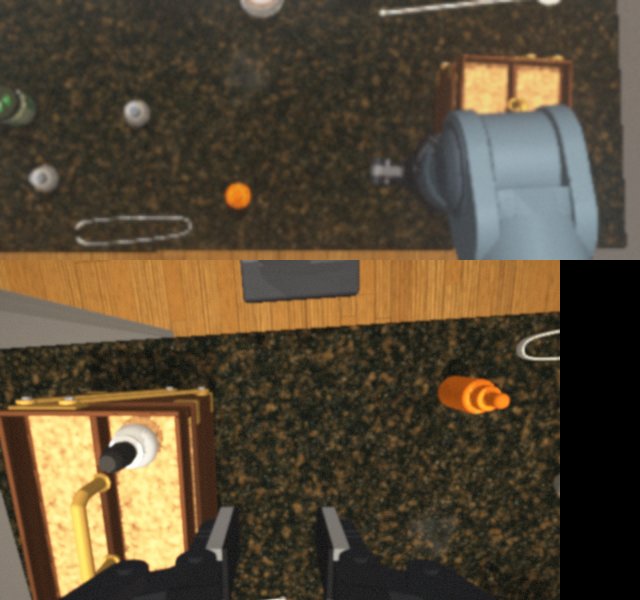

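```bash
python3 -c "
from bench import bot
print(bot.job_done())"
```

```text
the job is handed in; nothing more can be done
None
```

The box is packed and handed in after about 37 s of robot time: the jigger is in the middle pocket, a bitters bottle stands in each narrow pocket, the tray is shut, and the chrome wine stopper stands upright in the tray; the arm never handled the glass stoppers or the toothpicks.

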